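Walk the die block round to the stop fence

TASK

Turn the heavy aluminium die block by pushing its corners in turn with the fingertips, without gripping or lifting it, until one of its two long sides faces the steel fence squarely while it still stands at least a finger's width (about 15 mm) clear of the fence, and let it rest so for a moment. Then push it home until that long side lies flush against the fence, with the whole block between the two red marks. The block must not touch the fence while still askew, and the foil roll, the hand stamp and the glue jar stay where they are.

Things in the scene. Friction and masses are not known exactly. Their poses are not given: they have to be found in the camera images.
- die_block: Loose die block of cast aluminium: a box 90 (its x) by 120 (its y) by 34 mm high, brass plate in its top; about 0.8 kg, evenly spread, bears on its four corners, too wide to grip. Slides on the mat and stops where the push stops. Origin: centre of its underside, z up. Its two long sides face its +x and -x; either may go to the fence.
- fence: Fixed steel stop fence, 240 mm long, 30 high, wall 12 thick, clamps behind it (to 57 mm behind the face). Origin: middle of its working face, at the foot, on the mat's top (2 mm above the table). Its y runs along the face; the face and the block lie to its -x. Two red marks on it, centred on the origin, inner edges 170 mm apart. With the block home, the block's centre is 45 mm from the face.
- foil_roll: Loose roll of gold foil standing on end, 60 mm across, 50 mm high. Bystander. Origin: centre of its underside.
- brass_stamp: Loose brass hand stamp, foot 34 by 34 mm, dark wooden handle up, 74 mm high. Bystander. Origin: centre of its underside.
- glue_jar: Loose small glue jar, 52 mm across, 62 mm high. Bystander. Origin: centre of its underside.
Things that resemble listed ones, but are neither listed nor needed, are in the scene too. There is more than one size of the die_block; the one meant has the size given above.

How it is judged (in metres and radians):
On the way:
1. a long side faces the fence squarely (within 0.1 rad), the block at rest and still clear of the fence (its middle by 12 mm or more) (angle between the x axis of die_block and the x axis of fence, either way round below 0.1 rad and x of die_block in the frame of fence below -0.057 m and linear speed of die_block below 0.01 m/s and angular speed of die_block below 0.1 rad/s and contact force between die_block and fence below 0.1 N), for 0.2 s.
At the end, for the whole second after the job is handed in: The block rests flat on the mat, a long side against the fence (within 3 mm and 0.035 rad) and centred between the red marks within 26 mm, so that it does not pass the marks (x of die_block in the frame of fence between -0.048 and -0.04 m and angle between the x axis of die_block and the x axis of fence, either way round below 0.035 rad and y of die_block in the frame of fence between -0.026 and 0.026 m and height (world z) of die_block below 0.005 m and angle between die_block's own z axis and vertical below 0.05 rad and linear speed of die_block below 0.01 m/s); the robot touches nothing.
It fails at once if the die block is lifted or tipped (height (world z) of die_block above 0.01 m or angle between die_block's own z axis and vertical above 0.12 rad).
It fails at once if the block touches the fence while still askew (more than 0.2 rad) (contact force between die_block and fence above 0.5 N and angle between the x axis of die_block and the x axis of fence, either way round above 0.2 rad).
It fails at once if the foil roll is moved by more than 15 mm or tipped (distance of foil_roll from where it was at the start of the episode above 0.015 m or angle between foil_roll's own z axis and vertical above 0.3 rad).
It fails at once if the brass stamp is moved by more than 15 mm or tipped (distance of brass_stamp from where it was at the start of the episode above 0.015 m or angle between brass_stamp's own z axis and vertical above 0.3 rad).
It fails at once if the glue jar is moved by more than 15 mm or tipped (distance of glue_jar from where it was at the start of the episode above 0.015 m or angle between glue_jar's own z axis and vertical above 0.3 rad).
It also fails if it takes over 67 s, if anything falls off the work surface, if the arm or the gripper's body presses on something with over 40 N, if the wrist force passes 120 N, or if a joint passes its speed limit or range.

ROBOT

A 6-joint arm with a two-finger parallel gripper is mounted at the origin on the work surface. World frame = base frame: x ahead of the robot, y to its left, z up, the work surface at z = 0. Lengths are in m, angles in degrees, forces in N, time in s.
With the tool pointing down it reaches from about 0.375 to 0.9 m from the base axis. Payload 3.1 kg.
Tool frame: the origin (TCP) lies midway between the tips of the shut fingers; the grasp point (between the pads) lies 19 mm behind it; z points along the fingers, y is the line along which they close (so a half turn about z gives the same grasp; the last joint's range is limited). The gripper opens to 87 mm and grips with 3 to 60 N. Pads are 19 mm wide; open, the fingers measure 117 mm over their backs; the gripper's body (75 mm by 190 mm) begins 51 mm behind the grasp point.
Start: joints at [-76.06, 30.224, 82.088, -0, 67.689, -10.227], TCP at [0.256, -0.57, 0.223] pointing down, gripper open.
Joint ranges: [-176.69, 176.69], [-43.24, 126.21], [12.49, 139.97], [-82, 262], [0, 151.66], [-163.58, 163.58]. Speed limits (degrees/s): [159.86, 159.86, 180, 180, 180, 180].

INTERFACE

Orientations are given as a 3x3 rotation matrix whose columns are the frame's x, y, z axes.
In Python, from rig import read_state, capture, camera_info, hand_in gives the robot as it stands.
- The arm moves only by the tool drive_tool, never from a script. Its argument "motion" is a list of rows, each a list of 2 entries, a list of its own where there are three numbers: the shift along the tool's x, y, z in mm, then the turn, a rotation vector about the tool's x, y, z in rad. A call has 1 to 5 rows; each row shifts and turns the commanded pose from where the row before left it, along the tool's axes as they then stand; what a row does not reach is not made up. A row lasts 1/10 s, in which the tool goes at most 50 mm and 8.59 degrees, less where a joint would pass 70% of its speed; a pose out of reach is approached as far as the arm can. A call is refused whole if a number of a shift passes 50 or a number of a turn 0.15, either way. A call with a gripper value outside its range is refused whole. "gripper" is the opening, from 0 (shut) to 1 (fully open), set as the call begins (left out, the last holds). The fingers move at their own pace and stop on an object; the grip force is fixed at half the most. Time passes only in rows, so rows that do not move let the fingers close. It gives the time, the measured TCP pose, the force, the opening and the grip force at its end, in the units of the state.
- read_state(): the state, without advancing time (a new reading comes with each control period).
- capture(name): name is "side" or "top" or "wrist"; returns the picture (400x640x3 uint8, red, green, blue); there is no depth.
- camera_info(name): a dict with "fovy" (degrees; the focal length in pixels is half the picture's height over the tangent of half this angle, whatever the lens; pixels are square), "cx", "cy" (the principal point, pixels), "xyz" and "orientation" of the camera in the world; the wrist camera has in their place "T_tool_cam" (4x4, takes a point from camera to tool coordinates, whose origin is the TCP and whose axes are the flange's). Camera axes: x right, y down, z forward; pixel columns grow to the right and rows downward; lengths in m; the calibration is good to about 2 mm. A picture is of the moment at which its call begins: read the wrist's pose just before it. camera_info takes no time and is no camera call.
- hand_in(): hands the job in; it is judged then, once.
The state is a dict: "time_s": time; "joint_positions": joint angles; "qvel": joint speeds; "tau": joint torques, N m; "position": TCP position; "tcp_rot": TCP orientation; "force": force on the tool from outside, world axes, zero at the start; "moment": the same for the moment, N m; "opening": opening from 0.0 (shut) to 1.0 (fully open); "grasp_force": force on a finger pad.
Only numpy, scipy, OpenCV 4.12 (cv2) and the standard library are available. Lean on these libraries where they do the work, as an engineer would, in place of code of your own. Each camera call takes 0.05 s, during which the arm holds its last target. There are 200 camera calls.

## Working session

There is one attempt and no reset: what is moved stays moved. The work goes in short steps, Python scripts to look and compute and a tool call to move; the robot and the scene stay as the last step left them, time stands still between calls to the robot, and variables do not carry over. Pictures are saved under pics/ and viewed, at most 10 in all, crops included, and the job is handed in when it is done.

Besides the shell and the picture viewer there is one more tool, called as name(argument=value, ...), one argument or row to a line, values as JSON. drive_tool: Moves the arm, as the interface text tells. Its arguments: {"type":"object","properties":{"motion":{"type":"array","items":{"type":"array"}},"gripper":{"type":"number"}},"required":["motion"]}

```bash
ls; mkdir -p pics; python3 - <<'E'
from rig import *
import cv2
for n in("top","side"):
    cv2.imwrite(f"pics/{n}0.png",capture(n)[:,:,::-1]); print(n,camera_info(n))
s=read_state();print(s['time_s'],s['position'],s['tcp_rot'],s['force'])
E
```

```text
pics
top {'fovy': 42.163620984092724, 'cx': 314.0532323572554, 'cy': 203.80349509962394, 'xyz': array([0.39880623, 0.03432551, 1.0729874 ]), 'orientation': array([[-0.00166016, -0.98969871,  0.14315622],
       [-0.99973767, -0.00162758, -0.02284596],
       [ 0.02284362, -0.14315659, -0.98943638]])}
side {'fovy': 49.926998523604105, 'cx': 321.6845956534013, 'cy': 199.82462552200903, 'xyz': array([0.20015418, 0.72950356, 0.69477779]), 'orientation': array([[-0.89851782, -0.2902974 ,  0.32923116],
       [-0.43886353,  0.58042007, -0.68593829],
       [ 0.00803373, -0.76081533, -0.64891872]])}
0.1 [ 0.2557324  -0.56954412  0.22165771] [[ 9.12352964e-01  4.09404234e-01 -4.91493137e-04]
 [ 4.09404382e-01 -9.12350960e-01  1.94373564e-03]
 [ 3.47359366e-04 -1.97459241e-03 -9.99997990e-01]] [0.33563229 0.67560388 0.4218167 ]
```

View pics/top0.png

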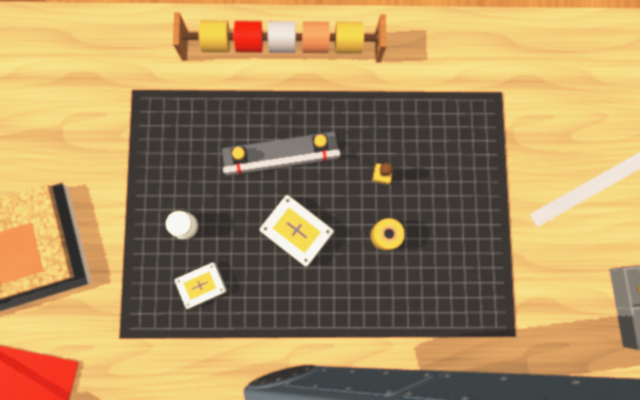

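View pics/side0.png

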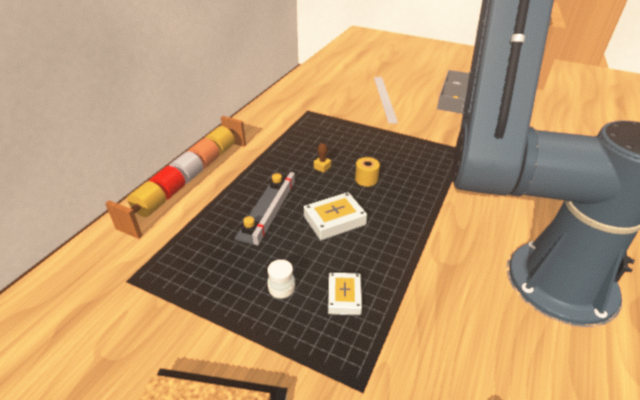

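Top view: the block is at about (297,230), with its long side running (288,196)–(333,231). The fence face runs (223,171)–(340,155), the roll is at (388,234), the stamp at (383,174) and the jar at (181,224). The block at (200,286) is the small decoy. The side view agrees with this layout.

```bash
cat > h.py <<'E'
from rig import *
import cv2, numpy as np
def ray(n,uv,z):
    c=camera_info(n); f=200/np.tan(np.radians(c['fovy']/2))
    uv=np.atleast_2d(uv).astype(float)
    d=np.c_[(uv[:,0]-c['cx'])/f,(uv[:,1]-c['cy'])/f,np.ones(len(uv))]@np.array(c['orientation']).T
    return (c['xyz']+d*((z-c['xyz'][2])/d[:,2])[:,None])[:,:2]
def biggest(m,near,lo=30):
    cs=[c for c in cv2.findContours(m.astype(np.uint8),cv2.RETR_EXTERNAL,cv2.CHAIN_APPROX_NONE)[0] if cv2.contourArea(c)>lo]
    return min(cs,key=lambda c:np.hypot(*(c.reshape(-1,2).mean(0)-near)))
def rect(c,z,n="top"):
    p=ray(n,c.reshape(-1,2),z)*1000
    r=cv2.minAreaRect(p.astype(np.float32)); return r, cv2.boxPoints(r)
def block(im,near,z=.036):
    hsv=cv2.cvtColor(im,cv2.COLOR_RGB2HSV)
    # dark mat / fence are background: block = bright pixels
    b=rect(biggest(hsv[...,2]>120,near),z)[1]
    pl=rect(biggest((hsv[...,1]>110)&(hsv[...,2]>120),near),z)[1]
    out=[]
    for q in (b,pl):
        e1,e2=q[1]-q[0],q[2]-q[1]
        L,S=(e1,e2) if np.hypot(*e1)>np.hypot(*e2) else (e2,e1)
        a=np.degrees(np.arctan2(*L[::-1]))-90; a=(a+90)%180-90
        out.append((q.mean(0).round(1),round(float(a),2),np.hypot(*L).round(1),np.hypot(*S).round(1)))
    return out
E
python3 - <<'E'
from h import *
im=cv2.imread('pics/top0.png')[:,:,::-1].copy(); hsv=cv2.cvtColor(im,cv2.COLOR_RGB2HSV)
print("block",block(im,(297,230)))
print("decoy",block(im,(200,286)))
# fence: bright strip and red marks
red=((hsv[...,0]<8)|(hsv[...,0]>172))&(hsv[...,1]>110)&(hsv[...,2]>100)
for near in((238,168),(324,155)):
    c=biggest(red,near,3).reshape(-1,2); print("mark",c.mean(0),ray("top",c.mean(0),.032)*1000,cv2.boundingRect(c))
roi=np.zeros(hsv.shape[:2],bool); roi[145:180,215:350]=1
w=roi&(hsv[...,2]>120)&((hsv[...,1]<90)|red)
r,q=rect(biggest(w,(282,162)),.032); print("fence strip",r,q.round(1))
for u in(240,260,282,300,320):
    print(u,[(v,int(hsv[v,u,2])) for v in range(148,176)][::2])
for nm,uv,z in(("roll",(388,234),.052),("stamp",(383,177),.02),("jar",(181,224),.064)): print(nm,ray("top",uv,z)*1000)
E
```

```text
block [(array([580.8, -17. ], dtype=float32), 0.65, np.float32(1370.2), np.float32(818.7)), (array([582., -17.], dtype=float32), 0.65, np.float32(1370.2), np.float32(816.4))]
decoy [(array([580.8, -17. ], dtype=float32), 0.65, np.float32(1370.2), np.float32(818.7)), (array([582., -17.], dtype=float32), 0.65, np.float32(1370.2), np.float32(816.4))]
mark [238.34615385 168.        ] [[623.0188048  164.75966398]] (236, 163, 6, 11)
mark [324.  154.8] [[651.30258994 -10.34544933]] (322, 150, 5, 11)
fence strip ((654.3482055664062, 79.73866271972656), (53.180755615234375, 244.04595947265625), 9.0860595703125) [[608.8 196. ]
 [647.4 -45. ]
 [699.9 -36.6]
 [661.3 204.4]]
240 [(148, 234), (150, 245), (152, 245), (154, 246), (156, 244), (158, 186), (160, 82), (162, 77), (164, 222), (166, 245), (168, 245), (170, 218), (172, 141), (174, 79)]
260 [(148, 130), (150, 117), (152, 100), (154, 98), (156, 98), (158, 104), (160, 161), (162, 234), (164, 241), (166, 231), (168, 149), (170, 96), (172, 67), (174, 71)]
282 [(148, 133), (150, 132), (152, 131), (154, 132), (156, 141), (158, 221), (160, 240), (162, 235), (164, 166), (166, 110), (168, 76), (170, 61), (172, 61), (174, 60)]
300 [(148, 132), (150, 132), (152, 132), (154, 173), (156, 237), (158, 240), (160, 227), (162, 146), (164, 88), (166, 69), (168, 79), (170, 61), (172, 62), (174, 60)]
320 [(148, 75), (150, 76), (152, 212), (154, 240), (156, 236), (158, 179), (160, 110), (162, 70), (164, 71), (166, 86), (168, 93), (170, 73), (172, 71), (174, 66)]
roll [[ 486.3922981  -135.51542271]]
stamp [[ 607.53936819 -133.057854  ]]
jar [[504.71239732 269.70529438]]
```

```bash
sed -i 's/if cv2.contourArea(c)>lo\]/if lo<cv2.contourArea(c)<6000]/' h.py
cat >> h.py <<'E'
FA=np.radians(9.1)
E
python3 - <<'E'
from h import *
im=cv2.imread('pics/top0.png')[:,:,::-1].copy(); hsv=cv2.cvtColor(im,cv2.COLOR_RGB2HSV)
print("block",block(im,(297,230)))
print("decoy",block(im,(200,286)))
V=hsv[...,2].astype(float)
A=np.radians(9.1);ex=np.array([np.cos(A),np.sin(A)]);ey=np.array([-ex[1],ex[0]])
for u in range(228,340,8):
    col=V[:,u]; v0=int(round(171-(u-223)*15/117))-4
    # lower edge of bright top: crossing of 190, and upper
    lo=next((v+(col[v]-190)/(col[v]-col[v+1]) for v in range(v0-1,v0+12) if col[v]>=190>col[v+1]),None)
    fo=next((v+(col[v]-100)/(col[v]-col[v+1]) for v in range(v0-1,v0+16) if col[v]>=100>col[v+1]),None)
    if lo and fo:
        a=ray("top",(u,lo),.032)[0]*1000;b=ray("top",(u,fo),.002)[0]*1000
        print(u,round(lo,1),round(fo,1),"x along normal: top",(a@ex).round(1),"foot",(b@ex).round(1),"y",(a@ey).round(1))
c=np.array([637.2,77.2]);print("marks mid",c@ex,c@ey)
E
```

```text
Traceback (most recent call last):
  File "h.py", line 17, in block
    b=rect(biggest(hsv[...,2]>120,near),z)[1]
           ~~~~~~~^^^^^^^^^^^^^^^^^^^^^
  File "h.py", line 10, in biggest
    return min(cs,key=lambda c:np.hypot(*(c.reshape(-1,2).mean(0)-near)))
ValueError: min() iterable argument is empty
```

```bash
sed -i 's/RETR_EXTERNAL/RETR_LIST/' h.py
cat > f.py <<'E'
from h import *
im=cv2.imread('pics/top0.png')[:,:,::-1].copy(); hsv=cv2.cvtColor(im,cv2.COLOR_RGB2HSV)
print("block",block(im,(297,230)))
print("decoy",block(im,(200,286)))
V=hsv[...,2].astype(float)
A=np.radians(9.1);ex=np.array([np.cos(A),np.sin(A)]);ey=np.array([-ex[1],ex[0]])
for u in range(228,340,12):
    col=V[:,u]; v0=int(round(171-(u-223)*15/117))-4
    lo=next((v+(col[v]-190)/(col[v]-col[v+1]) for v in range(v0-1,v0+12) if col[v]>=190>col[v+1]),None)
    fo=next((v+(col[v]-100)/(col[v]-col[v+1]) for v in range(v0-1,v0+16) if col[v]>=100>col[v+1]),None)
    if lo and fo:
        a=ray("top",(u,lo),.032)[0]*1000;b=ray("top",(u,fo),.002)[0]*1000
        print(u,round(lo,1),round(fo,1),"top",(a@ex).round(1),"foot",(b@ex).round(1),"y",(a@ey).round(1))
c=np.array([637.2,77.2]);print("marks mid",c@ex,c@ey)
for z in range(196,266,4): print(z,[int(x) for x in V[z,256:340:4]])
E
python3 f.py
```

```text
block [(array([496. ,  47.1], dtype=float32), -37.84, np.float32(124.5), np.float32(94.5)), (array([496.4,  46.2], dtype=float32), -37.79, np.float32(79.9), np.float32(52.0))]
decoy [(array([387.4, 235.3], dtype=float32), 24.12, np.float32(87.8), np.float32(66.4)), (array([387.1, 235.9], dtype=float32), 23.58, np.float32(53.1), np.float32(33.9))]
228 171.9 174.5 top 636.4 foot 637.8 y 86.1
240 170.6 173.3 top 635.3 foot 636.4 y 61.6
252 168.3 170.8 top 636.3 foot 637.9 y 36.8
264 166.4 169.0 top 636.5 foot 637.8 y 12.0
276 164.5 167.4 top 636.7 foot 637.2 y -12.8
288 162.6 165.8 top 636.7 foot 636.8 y -37.6
300 161.0 163.6 top 636.2 foot 637.6 y -62.4
312 159.2 161.7 top 636.1 foot 637.6 y -87.4
324 157.8 160.4 top 635.3 foot 636.4 y -112.2
336 155.3 157.9 top 636.7 foot 637.9 y -137.5
marks mid 641.389880453727 -24.549974573386564
196 [83, 91, 84, 83, 84, 103, 83, 151, 222, 90, 82, 83, 94, 83, 83, 83, 94, 84, 84, 101, 83]
200 [60, 80, 60, 59, 60, 87, 100, 242, 165, 243, 97, 48, 63, 47, 49, 62, 72, 60, 59, 86, 64]
204 [58, 85, 60, 62, 61, 93, 243, 247, 247, 247, 246, 151, 65, 46, 46,
[... 833 characters left out ...]
, 247, 237, 67, 51]
240 [70, 91, 69, 74, 198, 247, 247, 247, 247, 246, 246, 246, 246, 246, 246, 247, 247, 245, 87, 63, 54]
244 [60, 86, 60, 61, 60, 144, 246, 247, 247, 247, 246, 246, 246, 246, 247, 247, 247, 129, 46, 60, 49]
248 [62, 86, 61, 61, 64, 73, 93, 242, 247, 247, 247, 246, 246, 246, 247, 247, 190, 48, 48, 56, 48]
252 [77, 96, 75, 74, 79, 85, 75, 80, 223, 247, 247, 247, 246, 247, 247, 234, 69, 58, 56, 65, 72]
256 [61, 82, 61, 62, 66, 75, 63, 62, 73, 171, 247, 247, 247, 247, 246, 75, 57, 51, 49, 63, 63]
260 [61, 84, 61, 60, 63, 75, 61, 62, 73, 64, 116, 245, 199, 238, 119, 47, 52, 49, 47, 71, 64]
264 [60, 82, 60, 61, 63, 75, 60, 61, 71, 63, 61, 79, 237, 174, 51, 52, 61, 50, 56, 72, 63]
```

drive_tool(
  motion=[
    [[0, 0, 0], [0, 0, 0.135]],
    [[0, 0, 0], [0, 0, 0.135]],
    [[0, 0, 0], [0, 0, 0.135]],
    [[0, 0, 0], [0, 0, 0.135]],
    [[0, 0, 0], [0, 0, 0.135]],
  ],
  gripper=0,
)

```text
time_s: 0.6
position: [0.2558, -0.5698, 0.2219]
tcp_rot: [[0.967, -0.256, -0.0], [-0.256, -0.967, 0.001], [-0.001, -0.001, -1.0]]
force: [0.2, 0.2, -0.0]
opening: 0.63
grasp_force: 0.0
```

drive_tool(
  motion=[
    [[0, 0, 0], [0, 0, 0.135]],
    [[0, 0, 0], [0, 0, 0]],
    [[0, 0, 0], [0, 0, 0]],
  ],
)

```text
time_s: 0.9
position: [0.2558, -0.5699, 0.2222]
tcp_rot: [[0.927, -0.376, -0.0], [-0.376, -0.927, 0.001], [-0.001, -0.001, -1.0]]
force: [-0.8, 0.3, 0.3]
opening: 0.357
grasp_force: 0.0
```

```bash
cat >> h.py <<'E'
EX=np.array([np.cos(FA),np.sin(FA)]);EY=np.array([-EX[1],EX[0]]);FO=637*EX-24.5*EY
def toF(p): d=np.asarray(p)-FO; return np.array([d@EX,d@EY]).round(1)
def toW(p): return FO+p[0]*EX+p[1]*EY
def go(x,y,z):
    "tool-frame shift (mm) to reach world target (mm)"
    s=read_state(); R=np.array(s['tcp_rot']); p=np.array(s['position'])*1000
    print("t",s['time_s'],"tcp",p.round(1),"F",toF(p[:2]),"yaw",np.degrees(np.arctan2(R[1,0],R[0,0])).round(2),"open",round(s['opening'],2),"f",np.round(s['force'],1),"tool z",R[:,2].round(3))
    print("shift",(R.T@(np.array([x,y,z])-p)).round(1))
E
python3 -c "
from h import *
go(574.2,32.9,222)"
```

```text
t 0.9 tcp [ 255.8 -569.9  222.2] F [-474.5 -578.7] yaw -22.08 open 0.36 f [-0.8  0.3  0.3] tool z [-0.     0.001 -1.   ]
shift [ 6.840e+01 -6.783e+02  6.000e-01]
```

drive_tool(
  motion=[
    [[4.5, -45, 0], [0, 0, 0]],
    [[4.5, -45, 0], [0, 0, 0]],
    [[4.5, -45, 0], [0, 0, 0]],
    [[4.5, -45, 0], [0, 0, 0]],
    [[4.5, -45, 0], [0, 0, 0]],
  ],
)

```text
time_s: 1.4
position: [0.3624, -0.3688, 0.2226]
tcp_rot: [[0.926, -0.377, 0.0], [-0.377, -0.926, 0.0], [0.0, -0.0, -1.0]]
force: [0.4, -0.6, -0.3]
opening: 0.015
grasp_force: 0.0
```

drive_tool(
  motion=[
    [[4.5, -45, 0], [0, 0, 0]],
    [[4.5, -45, 0], [0, 0, 0]],
    [[4.5, -45, 0], [0, 0, 0]],
    [[4.5, -45, 0], [0, 0, 0]],
    [[4.5, -45, 0], [0, 0, 0]],
  ],
)

```text
time_s: 1.9
position: [0.4685, -0.169, 0.2227]
tcp_rot: [[0.926, -0.376, 0.0], [-0.376, -0.926, -0.0], [0.0, 0.0, -1.0]]
force: [1.3, -1.0, -0.3]
opening: 0.004
grasp_force: 0.0
```

drive_tool(
  motion=[
    [[4.5, -45, 0], [0, 0, 0]],
    [[4.5, -45, 0], [0, 0, 0]],
    [[4.5, -45, 0], [0, 0, 0]],
    [[4.5, -45, 0], [0, 0, 0]],
    [[4.5, -45, 0], [0, 0, 0]],
  ],
)

```text
time_s: 2.4
position: [0.5745, 0.0309, 0.2226]
tcp_rot: [[0.927, -0.376, 0.0], [-0.376, -0.927, -0.0], [0.0, 0.0, -1.0]]
force: [1.4, -0.5, -0.2]
opening: 0.008
grasp_force: 0.0
```

drive_tool(
  motion=[
    [[0, 0, 30], [0, 0, 0]],
    [[0, 0, 30], [0, 0, 0]],
    [[0, 0, 30], [0, 0, 0]],
    [[0, 0, 0], [0, 0, 0]],
  ],
)

```text
time_s: 2.8
position: [0.5705, 0.0297, 0.1288]
tcp_rot: [[0.926, -0.376, -0.009], [-0.376, -0.926, 0.001], [-0.009, 0.002, -1.0]]
force: [0.3, -0.7, -0.2]
opening: 0.007
grasp_force: 0.0
```

```bash
python3 -c "
from h import *
go(574.2,32.9,20)
cv2.imwrite('pics/w1.png',capture('wrist')[:,:,::-1])"
```

```text
t 2.8 tcp [570.5  29.7 128.8] F [-69.  -36.4] yaw -22.11 open 0.01 f [ 0.3 -0.7 -0.2] tool z [-0.009  0.001 -1.   ]
shift [  3.2  -4.6 108.7]
```

View pics/w1.png

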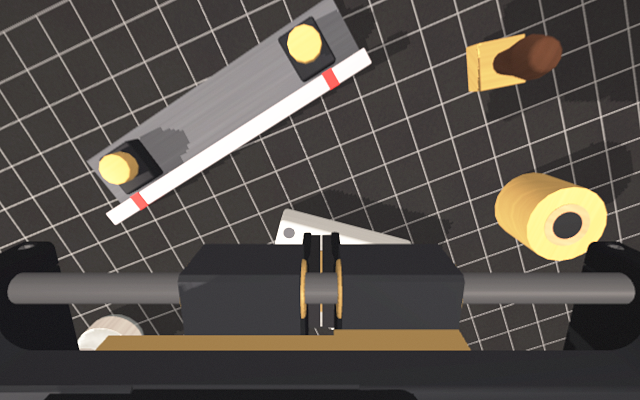

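The wrist view shows the block's front corner at (285,212), just beyond the fingers at (322,240). The knobs, stamp and roll are all clear of the descent.

drive_tool(
  motion=[
    [[6, -4, 0], [0, 0, 0]],
    [[0, 0, 36], [0, 0, 0]],
    [[0, 0, 36], [0, 0, 0]],
    [[0, 0, 36], [0, 0, 0]],
    [[0, 0, 0], [0, 0, 0]],
  ],
)

```text
time_s: 3.35
position: [0.5795, 0.0305, 0.0222]
tcp_rot: [[0.926, -0.378, -0.005], [-0.378, -0.926, 0.001], [-0.005, 0.001, -1.0]]
force: [-1.4, 0.5, 0.3]
opening: 0.007
grasp_force: 0.0
```

```bash
python3 -c "
from h import *
go(574.2,32.9,20)
im=capture('top');print(block(im,(297,230)))"
```

```text
t 3.35 tcp [579.5  30.5  22.2] F [-59.9 -37. ] yaw -22.23 open 0.01 f [-1.4  0.5  0.3] tool z [-0.005  0.001 -1.   ]
shift [-5.8 -0.2  2.2]
[(array([428.2, -86.9], dtype=float32), 81.61, np.float32(131.8), np.float32(6.6)), (array([ 488.9, -137.2], dtype=float32), -0.02, np.float32(67.0), np.float32(62.5))]
```

drive_tool(
  motion=[
    [[-6, 0, 0], [0, 0, 0]],
    [[-6, 0, 0], [0, 0, 0]],
    [[-6, 0, 0], [0, 0, 0]],
    [[-6, 0, 0], [0, 0, 0]],
    [[-6, 0, 0], [0, 0, 0]],
  ],
)

```text
time_s: 3.9
position: [0.5573, 0.0414, 0.0264]
tcp_rot: [[0.925, -0.379, 0.011], [-0.379, -0.925, -0.001], [0.01, -0.003, -1.0]]
force: [5.3, -0.9, 0.9]
opening: 0.005
grasp_force: 2.5
```

drive_tool(
  motion=[
    [[-6, 0, 0], [0, 0, 0]],
    [[-6, 0, 0], [0, 0, 0]],
    [[-6, 0, 0], [0, 0, 0]],
    [[0, 0, 0], [0, 0, 0]],
  ],
)

```text
time_s: 4.3
position: [0.5401, 0.0487, 0.0262]
tcp_rot: [[0.925, -0.379, 0.009], [-0.379, -0.925, -0.001], [0.009, -0.003, -1.0]]
force: [4.5, 0.1, 2.1]
opening: 0.005
grasp_force: 2.0
```

```bash
python3 -c "
from h import *
go(574.2,32.9,20)
cv2.imwrite('pics/s1.png',capture('side')[:,:,::-1])
cv2.imwrite('pics/t1.png',capture('top')[:,:,::-1])
a=np.hstack([cv2.imread('pics/s1.png')[100:350,150:550],cv2.imread('pics/t1.png')[100:350,150:550]]);cv2.imwrite('pics/st1.png',a)"
```

```text
t 4.3 tcp [540.1  48.7  26.2] F [-96.  -12.9] yaw -22.26 open 0.01 f [4.5 0.1 2.1] tool z [ 0.009 -0.001 -1.   ]
shift [37.5  1.7  6.6]
```

View pics/st1.png

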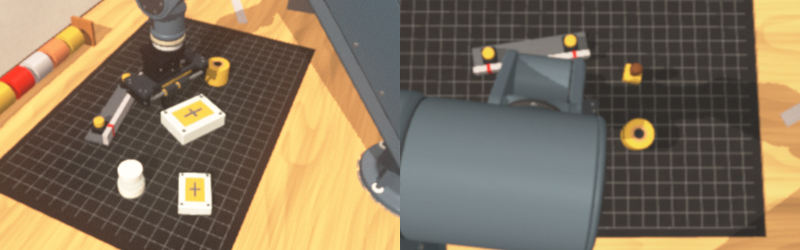

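Side crop: the die block's plate is at full-frame (343,213) and the fingers are at its fence-side corner. The arm hides the block in the top view, so I'll measure the plate from the side view and check it against the first picture.

```bash
cat >> h.py <<'E'
def plate(im,near,n="side"):
    hsv=cv2.cvtColor(im,cv2.COLOR_RGB2HSV)
    c=biggest((hsv[...,0]>12)&(hsv[...,0]<35)&(hsv[...,1]>100)&(hsv[...,2]>120),near,150)
    p=cv2.convexHull(c); r,q=rect(p,.036,n); e1,e2=q[1]-q[0],q[2]-q[1]
    L,S=(e1,e2) if np.hypot(*e1)>np.hypot(*e2) else (e2,e1)
    a=np.degrees(np.arctan2(*L[::-1]))-90; a=(a+90)%180-90; m=q.mean(0)
    print("plate W",m.round(1),"F",toF(m),"angle vs fence",round(float(a)-9.1,1),"size",np.hypot(*L).round(1),np.hypot(*S).round(1))
E
python3 -c "
from h import *
L=lambda f:cv2.imread(f)[:,:,::-1].copy()
plate(L('pics/top0.png'),(297,230),'top');plate(L('pics/side0.png'),(335,209));plate(L('pics/s1.png'),(343,213))"
```

```text
plate W [496.5  46.1] F [-139.5   -8.5] angle vs fence -46.9 size 80.6 52.7
plate W [493.1  49.5] F [-142.3   -4.6] angle vs fence -46.9 size 82.6 53.9
plate W [472.1  51.4] F [-162.7    0.6] angle vs fence -38.9 size 81.3 52.8
```

drive_tool(
  motion=[
    [[-5, -3, 1], [0, 0, -0.05]],
    [[-5, -3, 1], [0, 0, -0.05]],
    [[-5, -4, 1], [0, 0, -0.05]],
    [[-5, -4, 1], [0, 0, -0.05]],
    [[-5, -4, 0], [0, 0, -0.05]],
  ],
)

```text
time_s: 4.9
position: [0.5255, 0.0718, 0.0232]
tcp_rot: [[0.991, -0.136, 0.017], [-0.136, -0.991, -0.002], [0.017, -0.0, -1.0]]
force: [8.3, -2.8, 7.9]
opening: 0.003
grasp_force: 4.7
```

```bash
python3 -c "
from h import *
go(574.2,32.9,20)
plate(capture('side'),(343,213))"
```

```text
t 4.9 tcp [525.5  71.8  23.2] F [-106.8   12.3] yaw -7.82 open 0.0 f [ 8.3 -2.8  7.9] tool z [ 0.017 -0.002 -1.   ]
shift [53.5 31.9  4.1]
plate W [461.1  56.3] F [-172.8    7.1] angle vs fence -23.0 size 80.9 53.1
```

drive_tool(
  motion=[
    [[12, 0, -2], [0, 0, 0]],
    [[4, 0, -25], [0, 0, -0.08]],
    [[0, 0, -30], [0, 0, -0.08]],
    [[0, 0, 0], [0, 0, 0]],
  ],
)

```text
time_s: 5.35
position: [0.5343, 0.0707, 0.0801]
tcp_rot: [[1.0, 0.023, 0.003], [0.023, -1.0, -0.0], [0.003, 0.0, -1.0]]
force: [0.7, -0.3, -0.4]
opening: 0.009
grasp_force: 0.0
```

```bash
python3 -c "
from h import *
w=toW((-249,-7));print(w,np.hypot(*w));go(*w,80)
plate(capture('side'),(343,213))"
```

```text
[388.09853614  30.26179518] 389.27657263185
t 5.35 tcp [534.3  70.7  80.1] F [-98.2   9.8] yaw 1.31 open 0.01 f [ 0.7 -0.3 -0.4] tool z [ 0.003 -0.    -1.   ]
shift [-147.1   37.1   -0.3]
plate W [459.7  56.2] F [-174.2    7.3] angle vs fence -21.7 size 81.7 52.7
```

drive_tool(
  motion=[
    [[-37, 9, 0], [0, 0, 0]],
    [[-37, 9, 0], [0, 0, 0]],
    [[-37, 9, 0], [0, 0, 0]],
    [[-36, 10, 0], [0, 0, 0]],
    [[0, 0, 0], [0, 0, 0]],
  ],
)

```text
time_s: 5.9
position: [0.3776, 0.0317, 0.0765]
tcp_rot: [[1.0, 0.02, -0.016], [0.02, -1.0, 0.003], [-0.016, -0.003, -1.0]]
force: [-0.8, 0.6, -0.7]
opening: 0.009
grasp_force: 0.0
```

```bash
python3 -c "
from h import *
w=toW((-249,-7));go(*w,22)
plate(capture('side'),(343,213))"
```

```text
t 5.9 tcp [377.6  31.7  76.5] F [-259.2   -3.9] yaw 1.12 open 0.01 f [-0.8  0.6 -0.7] tool z [-0.016  0.003 -1.   ]
shift [11.4  1.8 54.4]
plate W [459.8  56.1] F [-174.1    7.2] angle vs fence -21.7 size 81.7 53.0
```

drive_tool(
  motion=[
    [[4, 2, 18], [0, 0, 0]],
    [[0, 0, 18], [0, 0, 0]],
    [[0, 0, 18], [0, 0, 0]],
    [[0, 0, 0], [0, 0, 0]],
  ],
)

```text
time_s: 6.35
position: [0.3912, 0.0289, 0.0215]
tcp_rot: [[1.0, 0.021, -0.004], [0.021, -1.0, 0.001], [-0.004, -0.001, -1.0]]
force: [0.2, -0.3, 0.3]
opening: 0.007
grasp_force: 0.0
```

```bash
python3 -c "
from h import *
w=toW((-249,-7));go(*w,22)
plate(capture('side'),(343,213))"
```

```text
t 6.35 tcp [391.2  28.9  21.5] F [-246.1   -8.9] yaw 1.23 open 0.01 f [ 0.2 -0.3  0.3] tool z [-0.004  0.001 -1.   ]
shift [-3.1 -1.5 -0.5]
plate W [460.8  56.4] F [-173.1    7.3] angle vs fence -19.6 size 80.8 52.6
```

drive_tool(
  motion=[
    [[5, 0, 0], [0, 0, 0]],
    [[5, 0, 0], [0, 0, 0]],
    [[5, 3, 0], [0, 0, -0.04]],
    [[5, 3, 0], [0, 0, -0.04]],
    [[5, 3, 0], [0, 0, -0.04]],
  ],
)

```text
time_s: 6.9
position: [0.416, 0.021, 0.0241]
tcp_rot: [[0.99, 0.143, -0.002], [0.143, -0.99, 0.0], [-0.002, -0.001, -1.0]]
force: [-2.9, -1.4, -1.7]
opening: 0.004
grasp_force: 1.3
```

```bash
python3 -c "
from h import *
w=toW((-249,-7));go(*w,22)
plate(capture('side'),(343,213))"
```

```text
t 6.9 tcp [416.   21.   24.1] F [-222.9  -20.5] yaw 8.23 open 0.0 f [-2.9 -1.4 -1.7] tool z [-0.002  0.    -1.   ]
shift [-26.3 -13.1   2.1]
plate W [473.5  57.1] F [-160.5    6. ] angle vs fence -12.7 size 81.7 53.3
```

drive_tool(
  motion=[
    [[5, 2, 0], [0, 0, -0.03]],
    [[5, 2, 0], [0, 0, -0.03]],
    [[5, 2, 0], [0, 0, -0.03]],
    [[0, 0, 0], [0, 0, 0]],
  ],
)

```text
time_s: 7.35
position: [0.432, 0.0176, 0.0241]
tcp_rot: [[0.973, 0.229, -0.001], [0.229, -0.973, 0.0], [-0.001, -0.0, -1.0]]
force: [-2.8, -1.2, 0.5]
opening: 0.007
grasp_force: 1.8
```

```bash
python3 -c "
from h import *
w=toW((-249,-7));go(*w,22)
plate(capture('side'),(343,213))"
```

```text
t 7.35 tcp [432.   17.6  24.1] F [-207.7  -26.5] yaw 13.26 open 0.01 f [-2.8 -1.2  0.5] tool z [-0.001  0.    -1.   ]
shift [-39.8 -22.4   2.2]
plate W [484.5  61.2] F [-149.     8.3] angle vs fence -4.7 size 81.1 53.3
```

drive_tool(
  motion=[
    [[-10, 0, 0], [0, 0, 0]],
    [[-7, 0, 0], [0, 0, 0.073]],
    [[0, -15, 0], [0, 0, 0]],
    [[0, -15, 0], [0, 0, 0]],
    [[0, 0, 0], [0, 0, 0]],
  ],
  gripper=1,
)

```text
time_s: 7.9
position: [0.4111, 0.0441, 0.0239]
tcp_rot: [[0.987, 0.16, 0.001], [0.16, -0.987, -0.0], [0.001, 0.0, -1.0]]
force: [0.2, 0.0, -0.2]
opening: 0.372
grasp_force: 0.0
```

drive_tool(
  motion=[
    [[0, 0, 0], [0, 0, 0]],
    [[0, 0, 0], [0, 0, 0]],
    [[0, 0, 0], [0, 0, 0]],
    [[0, 0, 0], [0, 0, 0]],
    [[0, 0, 0], [0, 0, 0]],
  ],
)

```text
time_s: 8.4
position: [0.4115, 0.0429, 0.0235]
tcp_rot: [[0.988, 0.158, 0.0], [0.158, -0.988, -0.0], [0.0, 0.0, -1.0]]
force: [0.7, -0.4, 0.2]
opening: 0.835
grasp_force: 0.0
```

```bash
python3 -c "
from h import *
w=toW((-160,4));go(*w,22)
plate(capture('side'),(343,213))"
```

```text
t 8.4 tcp [411.5  42.9  23.5] F [-223.9    1.8] yaw 9.07 open 0.84 f [ 0.7 -0.4  0.2] tool z [ 0. -0. -1.]
shift [63.9 -2.2  1.5]
plate W [483.5  61.1] F [-149.9    8.4] angle vs fence -4.7 size 81.1 55.3
```

drive_tool(
  motion=[
    [[6, 0, 0], [0, 0, 0]],
    [[6, 0, 0], [0, 0, 0]],
    [[6, 0, 0], [0, 0, 0]],
    [[6, 0, 0], [0, 0, 0]],
    [[6, 0, 0], [0, 0, 0]],
  ],
)

```text
time_s: 8.95
position: [0.4378, 0.0481, 0.0234]
tcp_rot: [[0.987, 0.158, -0.008], [0.158, -0.987, 0.001], [-0.007, -0.002, -1.0]]
force: [-6.1, -2.1, 2.4]
opening: 1.002
grasp_force: 3.3
```

drive_tool(
  motion=[
    [[6, 0, 0], [0, 0, 0]],
    [[6, 0, 0], [0, 0, 0]],
    [[6, 0, 0], [0, 0, 0]],
    [[6, 0, 0], [0, 0, 0]],
    [[6, 0, 0], [0, 0, 0]],
  ],
)

```text
time_s: 9.45
position: [0.461, 0.0538, 0.0233]
tcp_rot: [[0.987, 0.16, -0.02], [0.16, -0.987, 0.002], [-0.02, -0.005, -1.0]]
force: [-13.4, -2.3, 12.3]
opening: 0.998
grasp_force: 6.9
```

drive_tool(
  motion=[
    [[0, 0, 0], [0, 0, 0]],
    [[0, 0, 0], [0, 0, 0]],
    [[0, 0, 0], [0, 0, 0]],
    [[0, 0, 0], [0, 0, 0]],
  ],
)

```text
time_s: 9.85
position: [0.4647, 0.0538, 0.0232]
tcp_rot: [[0.987, 0.16, -0.012], [0.16, -0.987, 0.001], [-0.012, -0.003, -1.0]]
force: [-7.5, 0.4, 5.1]
opening: 1.003
grasp_force: 3.7
```

```bash
python3 -c "
from h import *
go(*toW((-160,4)),22)
im=capture('side');plate(im,(325,205));im2=capture('top')
cv2.imwrite('pics/st2.png',np.hstack([im[100:350,150:550],im2[100:350,150:550]])[:,:,::-1])"
```

```text
t 9.85 tcp [464.7  53.8  23.2] F [-169.6    4.1] yaw 9.18 open 1.0 f [-7.5  0.4  5.1] tool z [-0.012  0.001 -1.   ]
shift [9.6 0.1 1.1]
plate W [516.8  71.9] F [-115.4   13.7] angle vs fence -0.4 size 80.8 52.8
```

View pics/st2.png

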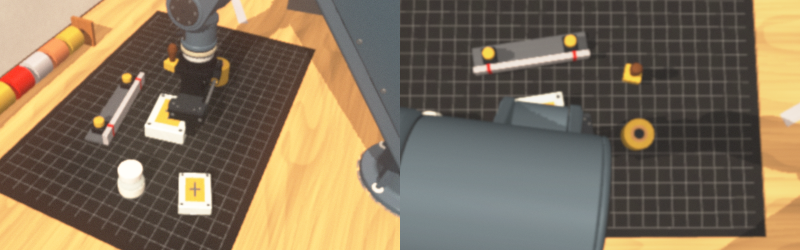

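The side crop shows the block square to the fence (-0.4°) and about 68 mm clear of it. It has been at rest for 0.4 s. Now I'll push it home.

drive_tool(
  motion=[
    [[6, 0, 0], [0, 0, 0]],
    [[6, 0, 0], [0, 0, 0]],
    [[6, 0, 0], [0, 0, 0]],
    [[6, 0, 0], [0, 0, 0]],
    [[6, 0, 0], [0, 0, 0]],
  ],
)

```text
time_s: 10.45
position: [0.4911, 0.0584, 0.0231]
tcp_rot: [[0.987, 0.16, -0.02], [0.16, -0.987, 0.001], [-0.019, -0.004, -1.0]]
force: [-13.3, -2.0, 10.3]
opening: 1.001
grasp_force: 6.6
```

drive_tool(
  motion=[
    [[6, 0, 0], [0, 0, 0]],
    [[6, 0, 0], [0, 0, 0]],
    [[6, 0, 0], [0, 0, 0]],
    [[0, 0, 0], [0, 0, 0]],
    [[0, 0, 0], [0, 0, 0]],
  ],
)

```text
time_s: 10.95
position: [0.513, 0.0612, 0.0231]
tcp_rot: [[0.987, 0.159, -0.011], [0.159, -0.987, 0.001], [-0.011, -0.003, -1.0]]
force: [-6.1, 0.6, 4.4]
opening: 0.999
grasp_force: 3.3
```

```bash
python3 -c "
from h import *
go(*toW((-102,4)),22)
plate(capture('side'),(310,205));plate(capture('top'),(290,190),'top')"
```

```text
t 10.95 tcp [513.   61.2  23.1] F [-120.8    3.8] yaw 9.17 open 1.0 f [-6.1  0.6  4.4] tool z [-0.011  0.001 -1.   ]
shift [18.8 -0.2  0.9]
plate W [565.1  79.9] F [-66.4  14. ] angle vs fence -0.2 size 79.5 53.6
plate W [ 612.4 -129. ] F [ -52.7 -199.7] angle vs fence 72.8 size 40.8 39.2
```

drive_tool(
  motion=[
    [[4, 0, 0], [0, 0, 0]],
    [[4, 0, 0], [0, 0, 0]],
    [[4, 0, 0], [0, 0, 0]],
    [[3, 0, 0], [0, 0, 0]],
    [[0, 0, 0], [0, 0, 0]],
  ],
)

```text
time_s: 11.55
position: [0.5265, 0.0634, 0.023]
tcp_rot: [[0.987, 0.16, -0.014], [0.16, -0.987, 0.001], [-0.013, -0.003, -1.0]]
force: [-8.6, -1.4, 6.3]
opening: 0.998
grasp_force: 4.3
```

drive_tool(
  motion=[
    [[2, 0, 0], [0, 0, 0]],
    [[2, 0, 0], [0, 0, 0]],
    [[0, 0, 0], [0, 0, 0]],
  ],
)

```text
time_s: 11.85
position: [0.5294, 0.0639, 0.023]
tcp_rot: [[0.987, 0.16, -0.016], [0.16, -0.987, 0.001], [-0.015, -0.003, -1.0]]
force: [-10.1, -1.7, 7.2]
opening: 1.003
grasp_force: 4.8
```

```bash
python3 -c "
from h import *
go(*toW((-102,4)),22)
plate(capture('side'),(305,205))"
```

```text
t 11.85 tcp [529.4  63.9  23. ] F [-104.2    3.9] yaw 9.19 open 1.0 f [-10.1  -1.7   7.2] tool z [-0.016  0.001 -1.   ]
shift [ 2.2 -0.1  1. ]
plate W [579.5  92.4] F [-50.1  24.1] angle vs fence -0.1 size 59.2 53.7
```

drive_tool(
  motion=[
    [[2, 0, 0], [0, 0, 0]],
    [[0, 0, 0], [0, 0, 0]],
  ],
)

```text
time_s: 12.1
position: [0.531, 0.0642, 0.023]
tcp_rot: [[0.987, 0.16, -0.017], [0.16, -0.987, 0.001], [-0.016, -0.003, -1.0]]
force: [-10.8, -2.0, 8.4]
opening: 1.003
grasp_force: 5.5
```

drive_tool(
  motion=[
    [[2, 0, 0], [0, 0, 0]],
    [[0, 0, 0], [0, 0, 0]],
  ],
)

```text
time_s: 12.3
position: [0.531, 0.0643, 0.023]
tcp_rot: [[0.987, 0.16, -0.021], [0.16, -0.987, 0.0], [-0.021, -0.003, -1.0]]
force: [-14.4, -3.6, 10.7]
opening: 0.999
grasp_force: 7.2
```

drive_tool(
  motion=[
    [[2, 0, 0], [0, 0, 0]],
    [[0, 0, 0], [0, 0, 0]],
  ],
)

```text
time_s: 12.5
position: [0.531, 0.0643, 0.023]
tcp_rot: [[0.987, 0.16, -0.025], [0.16, -0.987, -0.0], [-0.025, -0.004, -1.0]]
force: [-16.2, -5.7, 15.2]
opening: 1.0
grasp_force: 8.8
```

The TCP has stopped advancing and the force is rising, so the block is seated. I'll retreat and check.

drive_tool(
  motion=[
    [[-8, 0, 0], [0, 0, 0]],
    [[-15, 0, 0], [0, 0, 0]],
    [[-15, 0, 0], [0, 0, 0]],
    [[0, 0, -40], [0, 0, 0]],
    [[0, 0, -45], [0, 0, 0]],
  ],
)

```text
time_s: 13.0
position: [0.5038, 0.0584, 0.1079]
tcp_rot: [[0.987, 0.158, -0.005], [0.158, -0.987, 0.001], [-0.005, -0.001, -1.0]]
force: [1.0, -0.2, -0.8]
opening: 1.001
grasp_force: 0.0
```

drive_tool(
  motion=[
    [[0, 0, -45], [0, 0, 0]],
    [[0, 45, -30], [0, 0, 0]],
    [[0, 45, 0], [0, 0, 0]],
    [[0, 45, 0], [0, 0, 0]],
    [[0, 45, 0], [0, 0, 0]],
  ],
)

```text
time_s: 13.5
position: [0.534, -0.1178, 0.1822]
tcp_rot: [[0.987, 0.159, 0.002], [0.159, -0.987, -0.001], [0.002, 0.001, -1.0]]
force: [0.8, 0.7, -0.4]
opening: 0.998
grasp_force: 0.0
```

drive_tool(
  motion=[
    [[0, 45, 0], [0, 0, 0]],
    [[0, 45, 0], [0, 0, 0]],
    [[0, 45, 0], [0, 0, 0]],
    [[0, 0, 0], [0, 0, 0]],
    [[0, 0, 0], [0, 0, 0]],
  ],
)

```text
time_s: 14.0
position: [0.5545, -0.2505, 0.181]
tcp_rot: [[0.988, 0.156, 0.0], [0.156, -0.988, 0.0], [0.0, -0.0, -1.0]]
force: [-0.1, 0.8, 0.7]
opening: 0.998
grasp_force: 0.0
```

```bash
python3 -c "
from h import *
go(531,64,100)
im=capture('side');plate(im,(300,205));im2=capture('top');plate(im2,(285,185),'top')
cv2.imwrite('pics/st3.png',np.hstack([im[100:350,150:550],im2[100:350,150:550]])[:,:,::-1])"
```

```text
t 14.0 tcp [ 554.5 -250.5  181. ] F [-129.1 -310.6] yaw 8.98 open 1.0 f [-0.1  0.8  0.7] tool z [ 0.  0. -1.]
shift [  25.8 -314.3   81.1]
plate W [583.3  82.2] F [-48.   13.4] angle vs fence 0.2 size 81.5 53.3
plate W [587.3  78.6] F [-44.7   9.2] angle vs fence 0.2 size 80.5 52.8
```

View pics/st3.png

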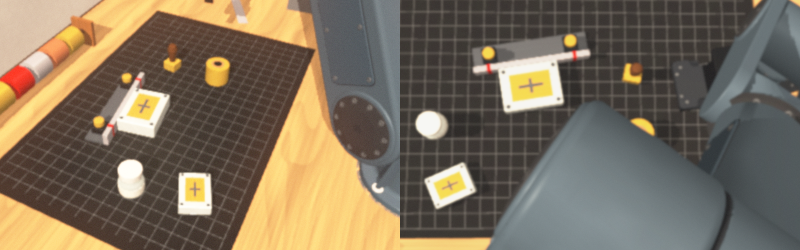

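The final crops show the block flush against the fence: x = -44.7 mm, y = +9 mm, angle 0.2°. It lies between the red marks, the bystanders haven't moved, and the arm is clear.

```bash
python3 -c "
from rig import *
print(hand_in())"
```

```text
the job is handed in; nothing more can be done
None
```

The die block is home: a long side lies flush against the fence (0.2° off, about 9 mm off centre, inside the red marks), after a 0.4 s rest square and about 68 mm clear; the roll, stamp and jar were not disturbed, and the job is handed in (no verdict was returned).

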